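# Take up two teeth on the glass-stop adjuster

### The job

One of the two grey adjuster housings has its black pad facing the edge of the pale green glass pane. Working through the slot in the top of that housing, advance its star wheel two teeth, one tooth at a time, with the top of the wheel moving towards the glass, then withdraw. Leave the other adjuster's wheel as it is and leave the bottle standing where it is.

Things in the scene. Friction and masses are not known exactly. Their poses are not given: they have to be found in the camera images.
- slot (a point): Point on the upper face of the cover of the fixed grey housing (210 x 90 mm, 162 high) that faces the glass, straight above its wheel axle. x points along the slot to the glass (push direction), z up. The slot spans x -90 to +24 mm, y -25 to +25; cover 5 thick. Glass edge at x +137. Wheel axle 77 mm below, along y. Lower closed fingertips in at x about -60; push forward, lift out, repeat.
- star_wheel (a joint): Steel wheel under that slot, rad, + when its top moves along slot +x. 8 teeth, 0.785 rad apart, 10 mm thick, 26 wide, tip radius 70, hub radius 38 (hub top 39 mm below the cover face). Starts within 0.15 of 0; at 0 the two top teeth stand 22.5 deg before and after vertical: push the rear one (smaller x) to the front place. 4 N turns it; friction holds it, no click or spring.
- spare_wheel (a joint): The same wheel in the identical housing without glass, same sense; it starts within 0.15 rad of 0 and is to be left alone.
- bottle: Small grey closed bottle, 48 mm in diameter, 130 mm tall, about 150 g, standing loose between the two housings, towards the robot; origin at the centre of its underside, z up.
Things that resemble listed ones, but are neither listed nor needed, are in the scene too. What is shaped like the bottle but yellow is not meant.

How it is judged:
By the outcome, as a careful person would: the job done as asked, in the order asked, and still so for the second after the job is handed in, with the robot touching nothing.
It also fails if it takes over 38 s, if anything falls off the work surface, if the arm or the gripper's body presses on something with over 40 N, if the wrist force passes 120 N, or if a joint passes its speed limit or range.

### The arm

A 6-joint arm with a two-finger parallel gripper is mounted at the origin on the work surface. World frame = base frame: x ahead of the robot, y to its left, z up, the work surface at z = 0. Lengths are in m, angles in rad, forces in N, time in s.
With the tool pointing down it reaches from about 0.325 to 0.9 m from the base axis. Payload 6.1 kg.
Tool frame: the origin (TCP) lies midway between the tips of the shut fingers; the grasp point (between the pads) lies 19 mm behind it; z points along the fingers, y is the direction in which the jaws open and shut (so a half turn about z gives the same grasp; the last joint's range is limited). The gripper opens to 85 mm and grips with 20 to 120 N. Pads are 22 mm wide; open, the fingers measure 114 mm over their backs; the gripper's body (76 mm by 85 mm) begins 54 mm behind the grasp point. The pads swing forward as they close: fully open they stand 13 mm farther back than shut.
Start: joints at [1.134, 0.22, 1.526, -0, 1.395, -0.126], TCP at [0.191, 0.595, 0.231] pointing down, gripper open.
Joint ranges: [-2.98, 2.98], [-0.91, 2.08], [0.09, 2.57], [-1.24, 4.39], [0.2, 2.65], [-2.68, 2.68]. Speed limits (rad/s): [2.57, 2.57, 3.01, 3.14, 3.14, 3.14].

### API

Orientations are given as a unit quaternion [w, x, y, z].
In Python, from plant import ctrl gives the robot as it stands.
- The arm moves only by the shell command python3 -m pendant 'ROWS' [FORCE]. ROWS is JSON, a list of rows, each a list of 7 numbers: the shift along the tool's x, y, z in m, then the turn, a rotation vector about the tool's x, y, z in rad, then the finger opening in m, from 0 to 0.0854. In form: [[dx, dy, dz, wx, wy, wz, hand], ...]. A call has 1 to 8 rows; each row is the pose to reach, as a shift and turn from the pose commanded when the call began, along the tool's axes at that moment; what a row does not reach only later rows make up. A row lasts 1/12 s, in which the tool goes at most 41.7 mm and 7.16 degrees, less where a joint would pass 70% of its speed; a pose out of reach is approached as far as the arm can. A call with a gripper value outside its range is refused whole. The fingers move at their own pace and stop on an object; FORCE is the grip in N (left out, the last holds). Time passes only in rows, so rows that repeat a pose let the fingers close. It gives the time, the measured TCP pose, the force and the opening at its end, in the units of the state.
- ctrl.state(): the state, without advancing time (a new reading comes with each control period).
- ctrl.capture(name): name is "side" or "top" or "wrist"; returns a dict with "color" (420x560x3 uint8, blue, green, red), "fx", "fy", "cx", "cy" (pixels), "extrinsics" (4x4, takes a point from camera to world coordinates). Camera axes: x right, y down, z forward; pixel columns grow to the right and rows downward; lengths in m; the calibration is good to about 2 mm. A picture is of the moment at which its call begins. There is no depth.
- ctrl.sign_off(): hands the job in, once; it reports no verdict.
The state is a dict: "clock": time; "qpos": joint angles; "joint_velocities": joint speeds; "tau": joint torques, N m; "eef_pos": TCP position; "ee_rot": TCP orientation; "force": force on the tool from outside, world axes, zero at the start; "ft_torque": the same for the moment, N m; "finger_gap": finger opening in m.
Only numpy, scipy, OpenCV 4.12 (cv2) and the standard library are available. Lean on these libraries where they do the work, as an engineer would, in place of code of your own. Each camera call takes 0.05 s, during which the arm holds its last target. There are 200 camera calls.

## Working session

There is one attempt and no reset: what is moved stays moved. The work goes in short steps, Python scripts to look and compute and a shell command to move; the robot and the scene stay as the last step left them, time stands still between calls to the robot, and variables do not carry over. Pictures are saved under pics/ and viewed, about 8 in all and at most 12, crops included, and the job is handed in when it is done.

```bash
mkdir -p pics
python3 - <<'E'
from plant import ctrl
import cv2
for n in("top","side"):
    c=ctrl.capture(n); cv2.imwrite(f"pics/{n}0.png",c["color"]); print(n,c["fx"],c["cx"],c["cy"],c["extrinsics"])
s=ctrl.state();print(s)
E
```

```text
top 421.0829408299016 278.90382524782973 213.29588098034915 [[ 0.02018733 -0.98866148  0.14879834  0.35579818]
 [-0.99968777 -0.01776829  0.01756871 -0.0108014 ]
 [-0.01472561 -0.14910655 -0.98871148  0.83726667]
 [ 0.          0.          0.          1.        ]]
side 400.34246008334594 280.2473314905731 205.8388899281733 [[-0.90101803 -0.31752819  0.2955374   0.21277046]
 [-0.43368411  0.67384296 -0.59820879  0.50238839]
 [-0.00919765 -0.66716678 -0.74485159  0.75773309]
 [ 0.          0.          0.          1.        ]]
{'clock': 0.1, 'qpos': array([ 1.13389879e+00,  2.21147870e-01,  1.52752894e+00, -8.16994642e-06,
        1.39470558e+00, -1.26105911e-01]), 'joint_velocities': array([-0.0001318 , -0.00105625, -0.00292776, -0.00010853,  0.00075209,
        0.00148169]), 'tau': array([ 1.52628290e-03, -4.98245823e+01, -3.90549982e+01, -2.29585212e-04,
        5.67237745e-03,  5.99148780e-05]), 'eef_pos': array([0.19090319, 0.59454177, 0.2302912 ]), 'ee_rot': array([-2.44730022e-04,  1.54770384e-01,  9.87950063e-01, -8.60761966e-04]), 'force': array([ 0.08025671,  0.54835084, -0.78122436]), 'ft_torque': array([-0.00462358,  0.03675075,  0.00293157]), 'finger_gap': 0.0852445824277943}
```

View pics/top0.png

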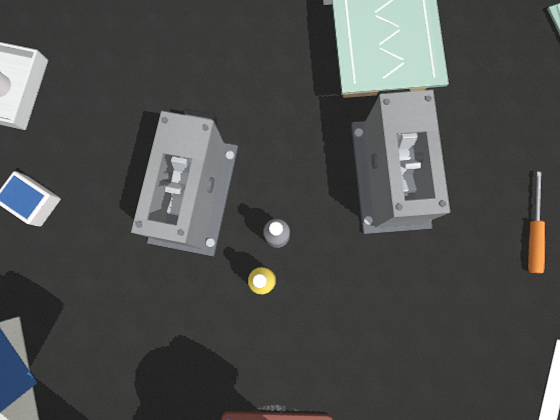

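View pics/side0.png

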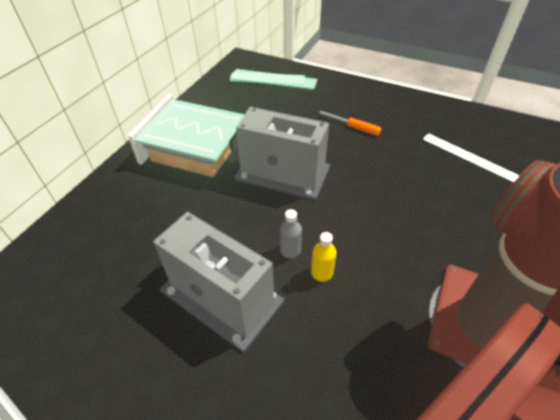

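Top view: two grey housings, one at about (180,180) with nothing in front of it and one at about (408,155) whose front faces the green pane at (395,45). The loose pane piece at top right and the side view's (275,78) strip face no housing. The grey bottle is at (277,232) and the yellow lookalike at (262,280). I'll measure the right housing and confirm it in a crop.

```bash
cat > h.py <<'E'
import numpy as np,cv2
from plant import ctrl
def ray(c,uv,z):
    E=c["extrinsics"];d=E[:3,:3]@np.array([(uv[0]-c["cx"])/c["fx"],(uv[1]-c["cy"])/c["fy"],1]);o=E[:3,3]
    return o+d*(z-o[2])/d[2]
def proj(c,p):
    E=c["extrinsics"];q=E[:3,:3].T@(np.array(p)-E[:3,3]);return np.array([c["cx"]+c["fx"]*q[0]/q[2],c["cy"]+c["fy"]*q[1]/q[2]])
E
python3 - <<'E'
from h import *
c=ctrl.capture("top");im=c["color"]
g=cv2.cvtColor(im,cv2.COLOR_BGR2GRAY);print(im[110,410],im[205,420],im[225,400],im[165,385])
hsv=cv2.cvtColor(im,cv2.COLOR_BGR2HSV)
m=((g>118)&(g<150)&(hsv[...,1]<40)).astype(np.uint8)*255
m[:,:340]=0;m[:86]=0;m[240:]=0;m[:,460:]=0
cs,_=cv2.findContours(m,cv2.RETR_EXTERNAL,2);k=max(cs,key=cv2.contourArea)
r=cv2.minAreaRect(k);print(r)
for p in cv2.boxPoints(r):print(p,ray(c,p,.162).round(4))
cv2.imwrite("pics/c1.png",cv2.resize(np.hstack([im[70:250,340:470],cv2.cvtColor(m[70:250,340:470],8)]),None,fx=3,fy=3,interpolation=2))
E
```

```text
[175 174 171] [175 175 173] [129 126 124] [85 86 84]
((404.77056884765625, 221.51763916015625), (16.796533584594727, 83.52249145507812), 85.60128784179688)
[362.48822 216.34705] [ 0.4549 -0.1339  0.162 ]
[445.7647  209.94116] [ 0.4677 -0.2681  0.162 ]
[447.05292 226.68823] [ 0.4405 -0.2691  0.162 ]
[363.77643 233.09412] [ 0.4277 -0.1357  0.162 ]
```

View pics/c1.png

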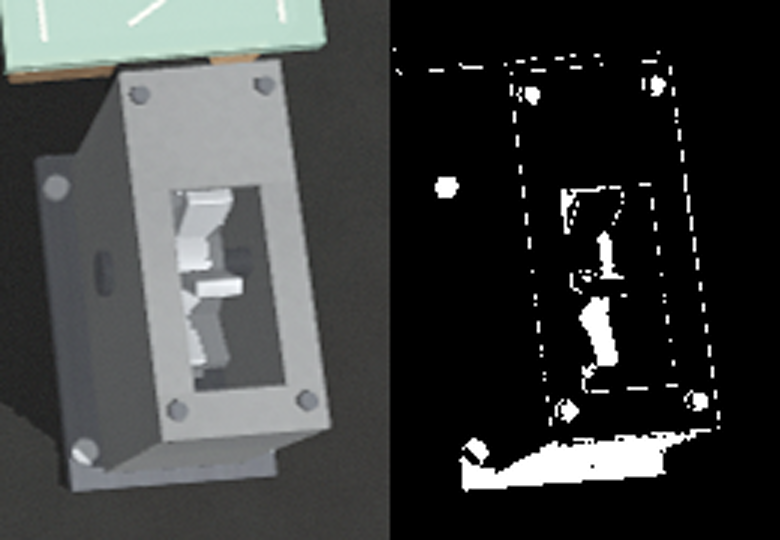

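The crop shows the right housing's front edge right up against the pane, so it is the one meant. Next is the cover mask, the pose fit and the wheel angle.

Run:
```python
from h import *
c=ctrl.capture("top");im=c["color"]
g=cv2.cvtColor(im,cv2.COLOR_BGR2GRAY)
m=((g>160)&(g<188)&(np.ptp(im.astype(int),axis=2)<14)).astype(np.uint8)*255
m[:,:370]=0;m[:86]=0;m[225:]=0;m[:,455:]=0
m=cv2.morphologyEx(m,cv2.MORPH_CLOSE,np.ones((3,3)))
cs,_=cv2.findContours(m,cv2.RETR_EXTERNAL,2);k=max(cs,key=cv2.contourArea)
P=np.array([ray(c,p[0],.162)[:2] for p in k],np.float32)
r=cv2.minAreaRect(P);print("cover",r,cv2.boxPoints(r).round(4).tolist())
S=[(397.3,132.7),(427,131.7),(435.3,198.3),(404.3,200)]
W=np.array([ray(c,p,.162)[:2] for p in S]);print("slot",W.round(4).tolist())
L=np.array([[24,25],[24,-25],[-90,-25],[-90,25]])/1000
M,_=cv2.estimateAffinePartial2D(L,W);yaw=np.arctan2(M[1,0],M[0,0]);print(M,np.hypot(*M[:,0]),yaw)
f=W.mean(0);R=np.array([[np.cos(yaw),-np.sin(yaw)],[np.sin(yaw),np.cos(yaw)]]);o=f-R@[-.033,0];print("origin",o)
# rear top tooth: tip face centre seen at crop (219,288)
for z in (.147,.15,.153):
    q=R.T@(ray(c,(340+219/3,70+288/3),z)[:2]-o);q2=R.T@(ray(c,(340+212/3,70+195/3),z)[:2]-o);print(z,q,q2)
```

```text
cover ((0.5642032623291016, -0.21879704296588898), (0.20948553085327148, 0.08869753777980804), 5.536471843719482) [[0.45570001006126404, -0.18479999899864197], [0.4641999900341034, -0.27300000190734863], [0.6726999878883362, -0.25279998779296875], [0.6642000079154968, -0.16449999809265137]]
slot [[0.5965, -0.1929], [0.5989, -0.2421], [0.4866, -0.2519], [0.4829, -0.2018]]
[[ 0.99138614 -0.07850894  0.57393877]
 [ 0.07850894  0.99138614 -0.2196094 ]] 0.9944898877987164 0.07902615771368961
origin [ 0.57412004 -0.21959504]
0.147 [-3.02227206e-02  3.39571816e-06] [ 0.02391049 -0.00179917]
0.15 [-0.03096563  0.0009829 ] [ 0.02293231 -0.00081183]
0.153 [-0.03170854  0.00196241] [0.02195413 0.00017552]
```

```bash
cat >> h.py <<'E'
from scipy.spatial.transform import Rotation as Ro
O=np.array([.574,-.219,.162]);YAW=.093
def need(lx,ly,lz):
    s=ctrl.state();q=np.array(s["ee_rot"]);T=Ro.from_quat(q[[1,2,3,0]])
    A=Ro.from_euler('z',YAW);G=A*Ro.from_matrix(np.diag([-1,1,-1.]))
    t=O+A.apply([lx,ly,lz])
    print("t",round(s["clock"],2),"local",A.inv().apply(s["eef_pos"]-O).round(4),"F",A.inv().apply(s["force"]).round(1),"shift",T.inv().apply(t-s["eef_pos"]).round(4),"rot",(T.inv()*G).as_rotvec().round(4),s["finger_gap"])
E
python3 -m pendant '[[-0.28,-0.34,0,0,0,-0.2,0],[-0.28,-0.34,0,0,0,-0.4,0],[-0.28,-0.34,0,0,0,-0.4,0],[-0.28,-0.34,0,0,0,-0.4,0],[-0.28,-0.34,0,0,0,-0.4,0],[-0.28,-0.34,0,0,0,-0.4,0],[-0.28,-0.34,0,0,0,-0.4,0],[-0.28,-0.34,0,0,0,-0.4,0]]' 60
python3 -c "
from h import *
need(-.06,0,.069)"
```

```text
clock: 0.87
eef_pos: [0.3139, 0.2844, 0.2312]
ee_rot: [0.0, -0.045, 0.999, 0.0]
force: [1.1, 0.3, 0.2]
finger_gap: -0.0001
t 0.87 local [-0.2122  0.5253  0.0692] F [1.1 0.2 0.2] shift [-1.538e-01 -5.249e-01  3.000e-04] rot [ 0.0001  0.0004 -0.0031] -9.973376464103894e-05
```

```bash
python3 -m pendant '[[-0.154,-0.525,0,0,0,0,0],[-0.154,-0.525,0,0,0,0,0],[-0.154,-0.525,0,0,0,0,0],[-0.154,-0.525,0,0,0,0,0],[-0.154,-0.525,0,0,0,0,0],[-0.154,-0.525,0,0,0,0,0],[-0.154,-0.525,0,0,0,0,0],[-0.154,-0.525,0,0,0,0,0]]'
python3 -c "
from h import *
need(-.06,0,.069)"
```

```text
clock: 1.53
eef_pos: [0.436, -0.0263, 0.2315]
ee_rot: [0.0, -0.044, 0.999, -0.0]
force: [0.6, 0.2, -0.1]
finger_gap: -0.0003
t 1.53 local [-0.1195  0.2047  0.0695] F [ 0.6  0.1 -0.1] shift [-0.0603 -0.2045  0.0006] rot [-0.0002  0.0009 -0.0042] -0.0002574921819953924
```

```bash
python3 -m pendant '[[-0.06,-0.2,0,0,0,-0.003,0],[-0.06,-0.2,0,0,0,-0.003,0],[-0.06,-0.2,0,0,0,-0.003,0],[-0.06,-0.2,0,0,0,-0.003,0],[-0.06,-0.2,0,0,0,-0.003,0],[-0.06,-0.2,0,0,0,-0.003,0],[-0.06,-0.2,0,0,0,-0.003,0]]'
python3 - <<'E'
from h import *
need(-.06,0,.069)
c=ctrl.capture("wrist");im=c["color"].copy()
np.savez("w1.npz",**c)
A=Ro.from_euler('z',YAW)
for l in [(0,0,0),(.024,.025,0),(.024,-.025,0),(-.09,-.025,0),(-.09,.025,0)]:
    u=proj(c,O+A.apply(l));print(l,u.round(1));cv2.circle(im,tuple(u.round().astype(int).tolist()),2,(0,0,255),-1)
cv2.imwrite("pics/w1.png",im)
E
```

```text
clock: 2.12
eef_pos: [0.5132, -0.2199, 0.2301]
ee_rot: [-0.001, -0.044, 0.999, 0.001]
force: [0.4, 0.2, -0.3]
finger_gap: -0.0002
t 2.12 local [-0.0606  0.0047  0.0681] F [ 0.4  0.1 -0.3] shift [-0.0006 -0.0047 -0.0009] rot [ 0.0012 -0.0017 -0.0041] -0.00016757059199614996
(0, 0, 0) [274.2 303.2]
(0.024, 0.025, 0) [308.1 331. ]
(0.024, -0.025, 0) [240.8 331.2]
(-0.09, -0.025, 0) [233.6 181.8]
(-0.09, 0.025, 0) [312.  181.4]
```

View pics/w1.png

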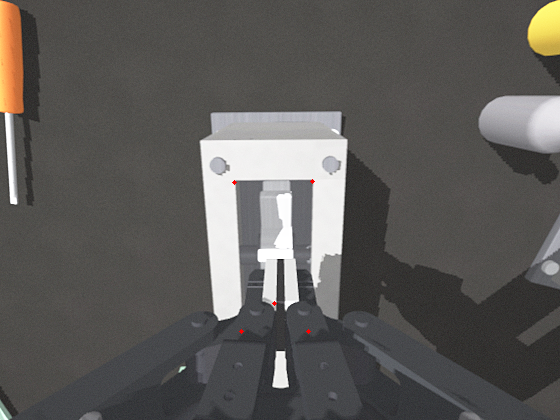

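The wrist view fits: the predicted slot corners (234,182) and (312,181) lie on the slot's rear edge, and the rear tooth is at (276,255). I'll compute the tooth angle, then insert.

```bash
python3 - <<'E'
from h import *
c=dict(np.load("w1.npz"));A=Ro.from_euler('z',YAW);im=c["color"]
g=cv2.cvtColor(im,cv2.COLOR_BGR2GRAY);print(g[240:268,264],g[240:268,288])
for r in (249,255,261):print(r,A.inv().apply(ray(c,(276,r),.150)-O).round(4))
E
python3 -m pendant '[[0,-0.004,0.03,0,0,-0.004,0],[0,-0.004,0.06,0,0,-0.004,0],[0,-0.004,0.075,0,0,-0.004,0],[0,-0.004,0.085,0,0,-0.004,0],[0,-0.004,0.095,0,0,-0.004,0],[0,-0.004,0.095,0,0,-0.004,0]]'
python3 -c "
from h import *
need(-.042,0,-.027)"
```

```text
[189 187 188 182 181 185 191 196 211 255 255 255 255 255 255 255 255 255
 255 255 255 254 204 193 197 197 194 200] [255 255 255 255 255 255 255 253 226 253 255 255 255 255 255 255 255 255
 255 220 234 233 232 231 232 232 233 231]
249 [-0.0372  0.0015 -0.012 ]
255 [-0.0325  0.0015 -0.012 ]
261 [-0.0276  0.0014 -0.012 ]
clock: 2.67
eef_pos: [0.513, -0.2206, 0.135]
ee_rot: [-0.001, -0.049, 0.999, 0.001]
force: [-0.4, 0.1, -0.8]
finger_gap: 0.0002
t 2.67 local [-0.0609  0.0041 -0.027 ] F [-0.4  0.2 -0.8] shift [-0.0189 -0.0042 -0.0001] rot [ 0.0013 -0.0017  0.0043] 0.0002368779434737791
```

```bash
python3 -m pendant '[[-0.007,-0.004,0,0,0,0.004,0],[-0.014,-0.004,0,0,0,0.004,0],[-0.02,-0.004,0,0,0,0.004,0],[-0.025,-0.004,0,0,0,0.004,0],[-0.03,-0.004,0,0,0,0.004,0],[-0.035,-0.004,0,0,0,0.004,0],[-0.04,-0.004,0,0,0,0.004,0],[-0.045,-0.004,0,0,0,0.004,0]]'
python3 -c "
from h import *
need(-.003,0,-.027)"
```

```text
clock: 3.33
eef_pos: [0.5599, -0.2223, 0.1381]
ee_rot: [0.0, -0.046, 0.999, -0.001]
force: [-5.7, -0.5, 4.9]
finger_gap: -0.0005
t 3.33 local [-0.0143 -0.002  -0.0239] F [-5.7  0.   4.9] shift [-0.0113  0.002   0.0031] rot [-0.0016  0.0006 -0.0008] -0.0004931007235951038
```

```bash
python3 -m pendant '[[-0.003,0.001,0.002,0,0,0,0],[-0.006,0.001,0.003,0,0,0,0],[-0.009,0.001,0.003,0,0,0,0],[-0.011,0.001,0.003,0,0,0,0],[-0.011,0.001,0.003,0,0,0,0]]'
python3 - <<'E'
from h import *
need(0,0,-.027)
for n in ("top","wrist"):
    c=ctrl.capture(n);np.savez(n+"2.npz",**c)
    im=c["color"];
    if n=="top":
        a=cv2.resize(im[70:250,340:470],None,fx=3,fy=3,interpolation=2)
    else: b=cv2.resize(im[100:400,180:380],None,fx=1.8,fy=1.8,interpolation=2)
cv2.imwrite("pics/p2.png",np.hstack([a,b]))
E
```

```text
clock: 3.75
eef_pos: [0.5706, -0.2201, 0.1341]
ee_rot: [0.0, -0.046, 0.999, -0.001]
force: [-2.7, -1.9, 4.9]
finger_gap: 0.0002
t 3.75 local [-0.0034 -0.0008 -0.0279] F [-2.9 -1.6  4.9] shift [-0.0034  0.0008 -0.0009] rot [-0.0012  0.0009 -0.0007] 0.00019156004095278615
```

View pics/p2.png

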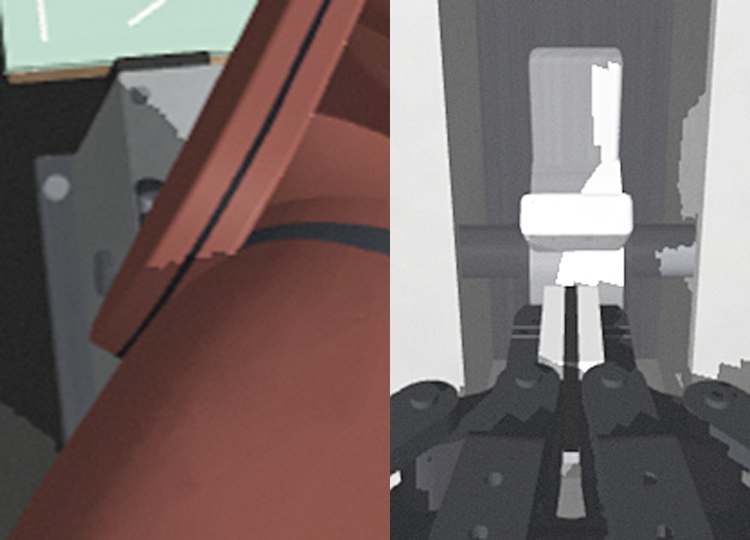

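Wrist view (right half): the next tooth is at crop rows 193–235, its tip face visible. The top view is blocked by the arm. I'll derive the wheel angle from the tip-face edges.

```bash
cat >> h.py <<'E'
def rows(c,a,y=0):  # tooth at angle a behind vertical: pixel rows of rear/front tip corner
    A=Ro.from_euler('z',YAW);o=[]
    for t in(-.005,.005):
        o.append(proj(c,O+A.apply([-.07*np.sin(a)+t*np.cos(a),y,-.077+.07*np.cos(a)+t*np.sin(a)]))[1])
    return np.array(o)
def table(c,lo,hi):
    for a in np.arange(lo,hi,.04):print(round(a,2),"theta(mod tooth)",round(.3927-a,3),rows(c,a).round(1))
E
python3 - <<'E'
from h import *
c=dict(np.load("w1.npz"));print("before: 248.5 .. 261.5");table(c,.3,.56)
c=dict(np.load("wrist2.npz"));g=cv2.cvtColor(c["color"],6)
print(g[200:240,270],g[200:240,296]);table(c,.3,.7)
E
```

```text
before: 248.5 .. 261.5
0.3 theta(mod tooth) 0.093 [263.9 277.6]
0.34 theta(mod tooth) 0.053 [260.1 273.8]
0.38 theta(mod tooth) 0.013 [256.2 270. ]
0.42 theta(mod tooth) -0.027 [252.3 266.1]
0.46 theta(mod tooth) -0.067 [248.5 262.3]
0.5 theta(mod tooth) -0.107 [244.7 258.4]
0.54 theta(mod tooth) -0.147 [240.9 254.5]
[168 170 175 173 169 164 162 206 248 255 255 255 254 254 254 255 255 255
 255 255 255 255 255 255 255 255 255 255 255 253 216 166 153 159 169 164
 170 166 151 151] [253 253 253 253 253 253 255 246 239 252 254 255 254 254 254 254 254 254
 254 254 254 254 255 255 255 255 255 255 255 254 207 163 168 168 170 167
 166 164 153 227]
0.3 theta(mod tooth) 0.093 [248.7 273.1]
0.34 theta(mod tooth) 0.053 [241.8 266.3]
0.38 theta(mod tooth) 0.013 [235.  259.5]
0.42 theta(mod tooth) -0.027 [228.1 252.6]
0.46 theta(mod tooth) -0.067 [221.4 245.7]
0.5 theta(mod tooth) -0.107 [214.7 238.8]
0.54 theta(mod tooth) -0.147 [208.2 232. ]
0.58 theta(mod tooth) -0.187 [201.8 225.2]
0.62 theta(mod tooth) -0.227 [195.6 218.5]
0.66 theta(mod tooth) -0.267 [189.6 211.9]
```

```bash
python3 -m pendant '[[-0.003,0.001,0,0,0,0,0],[-0.006,0.001,0,0,0,0,0],[-0.006,0.001,0,0,0,0,0]]'
python3 - <<'E'
from h import *
need(0,0,-.027)
c=ctrl.capture("wrist");g=cv2.cvtColor(c["color"],6)
print(g[205:255,270]);table(c,.3,.56)
E
```

```text
clock: 4.1
eef_pos: [0.5754, -0.2185, 0.1329]
ee_rot: [-0.0, -0.046, 0.999, -0.0]
force: [-3.4, -3.2, 1.0]
finger_gap: -0.0
t 4.1 local [ 0.0015  0.0003 -0.0291] F [-3.7 -2.9  1. ] shift [ 0.0015 -0.0003 -0.0021] rot [-0.0007 -0.001  -0.001 ] -2.699881849588437e-05
[178 173 176 173 175 174 170 196 245 255 254 255 255 255 255 255 255 255
 255 255 255 255 255 255 255 255 255 255 255 255 254 188 141 150 183 190
 180 177 175 170 233 253 251 252 223 174 179 175 176 175]
0.3 theta(mod tooth) 0.093 [238.5 263.3]
0.34 theta(mod tooth) 0.053 [231.4 256.4]
0.38 theta(mod tooth) 0.013 [224.5 249.4]
0.42 theta(mod tooth) -0.027 [217.5 242.4]
0.46 theta(mod tooth) -0.067 [210.7 235.4]
0.5 theta(mod tooth) -0.107 [204.  228.4]
0.54 theta(mod tooth) -0.147 [197.4 221.4]
```

```bash
python3 -m pendant '[[0.003,0,0,0,0,0,0],[0.003,0,-0.02,0,0,0,0],[0.003,0,-0.05,0,0,0,0],[0.003,0,-0.06,0,0,0,0],[0.003,0,-0.06,0,0,0,0],[0.032,0,-0.06,0,0,0,0],[0.061,0,-0.06,0,0,0,0],[0.061,0,-0.06,0,0,0,0]]'
python3 - <<'E'
from h import *
need(-.06,0,-.027)
c=ctrl.capture("wrist");g=cv2.cvtColor(c["color"],6);np.savez("w3.npz",**c)
print(g[235:280,262]);table(c,.34,.56)
E
```

```text
clock: 4.82
eef_pos: [0.5103, -0.2225, 0.1902]
ee_rot: [-0.003, -0.046, 0.999, 0.002]
force: [1.0, -0.8, -0.0]
finger_gap: 0.0
t 4.82 local [-0.0637  0.0024  0.0282] F [ 0.9 -0.8 -0. ] shift [-0.004  -0.0026  0.0552] rot [ 0.0033 -0.0054 -0.0013] 1.132295037688144e-05
[184 184 188 182 184 184 184 188 186 185 187 188 187 188 183 186 186 187
 188 186 183 187 187 182 181 183 187 190 189 191 188 185 192 183 117  59
  72  72  72  73  67  68  68  69  61]
0.34 theta(mod tooth) 0.053 [294.3 310.5]
0.38 theta(mod tooth) 0.013 [289.7 306.1]
0.42 theta(mod tooth) -0.027 [285.1 301.5]
0.46 theta(mod tooth) -0.067 [280.5 296.9]
0.5 theta(mod tooth) -0.107 [275.9 292.3]
0.54 theta(mod tooth) -0.147 [271.4 287.7]
```

```bash
python3 -m pendant '[[-0.002,-0.002,0,0,0,0,0],[-0.002,-0.002,0.02,0,0,0,0],[-0.002,-0.002,0.035,0,0,0,0],[-0.002,-0.002,0.048,0,0,0,0],[-0.002,-0.002,0.056,0,0,0,0],[-0.002,-0.002,0.056,0,0,0,0]]'
python3 -c "
from h import *
need(-.015,0,-.028)"
```

```text
clock: 5.37
eef_pos: [0.5163, -0.2245, 0.1346]
ee_rot: [-0.002, -0.046, 0.999, 0.001]
force: [-0.4, 0.5, 1.0]
finger_gap: -0.0004
t 5.37 local [-0.0579 -0.0001 -0.0274] F [-0.3  0.5  1. ] shift [-0.0429  0.0002  0.0005] rot [ 0.0026 -0.0031 -0.0004] -0.00044901485595112836
```

```bash
python3 -m pendant '[[-0.007,0,0,0,0,0,0],[-0.014,0,0,0,0,0,0],[-0.02,0,0,0,0,0,0],[-0.026,0,0.001,0,0,0,0],[-0.031,0,0.001,0,0,0,0],[-0.036,0,0.001,0,0,0,0],[-0.041,0,0.001,0,0,0,0],[-0.045,0,0.001,0,0,0,0]]'
python3 -c "
from h import *
need(-.003,0,-.028)"
```

```text
clock: 6.03
eef_pos: [0.563, -0.2218, 0.1378]
ee_rot: [0.0, -0.046, 0.999, -0.001]
force: [-5.5, -0.6, 5.8]
finger_gap: -0.0001
t 6.03 local [-0.0112 -0.0018 -0.0242] F [-5.6 -0.1  5.8] shift [-0.0082  0.0018  0.0038] rot [-0.0015  0.0007 -0.0006] -8.555027534081908e-05
```

```bash
python3 -m pendant '[[-0.003,0.001,0.002,0,0,0,0],[-0.006,0.001,0.004,0,0,0,0],[-0.009,0.001,0.004,0,0,0,0],[-0.011,0.001,0.004,0,0,0,0],[-0.011,0.001,0.004,0,0,0,0]]'
python3 - <<'E'
from h import *
need(0.0015,0,-.029)
c=ctrl.capture("wrist");g=cv2.cvtColor(c["color"],6)
print(g[200:260,270]);table(c,.34,.6)
E
```

```text
clock: 6.45
eef_pos: [0.5736, -0.2198, 0.1329]
ee_rot: [0.0, -0.046, 0.999, -0.001]
force: [-2.9, -3.3, 3.3]
finger_gap: -0.0
t 6.45 local [-0.0005 -0.0008 -0.0291] F [-3.2 -3.   3.3] shift [-0.002   0.0008 -0.0001] rot [-0.0012  0.0009 -0.0007] -2.557261446041159e-05
[175 176 175 169 175 169 171 174 172 173 157 226 254 254 255 255 255 255
 255 255 255 255 255 255 255 255 255 255 255 255 255 255 255 255 237 168
 155 154 153 154 183 203 199 202 200 198 196 193 192 182 182 185 181 182
 184 184 177 178 189 217]
0.34 theta(mod tooth) 0.053 [236.2 261. ]
0.38 theta(mod tooth) 0.013 [229.2 254.1]
0.42 theta(mod tooth) -0.027 [222.3 247.1]
0.46 theta(mod tooth) -0.067 [215.5 240.1]
0.5 theta(mod tooth) -0.107 [208.7 233.1]
0.54 theta(mod tooth) -0.147 [202.2 226.2]
0.58 theta(mod tooth) -0.187 [195.7 219.3]
```

```bash
python3 -m pendant '[[-0.002,0.001,0,0,0,0,0],[-0.0035,0.001,0,0,0,0,0],[-0.0035,0.001,0,0,0,0,0]]'
python3 - <<'E'
from h import *
need(0.0015,0,-.029)
c=ctrl.capture("wrist");g=cv2.cvtColor(c["color"],6)
print(g[200:260,270]);table(c,.34,.6)
E
```

```text
clock: 6.75
eef_pos: [0.5762, -0.2187, 0.1323]
ee_rot: [-0.0, -0.046, 0.999, -0.001]
force: [-3.3, -4.0, 1.6]
finger_gap: -0.0001
t 6.75 local [ 0.0022  0.0001 -0.0297] F [-3.7 -3.7  1.6] shift [ 0.0007 -0.0001 -0.0007] rot [-0.0011 -0.0002 -0.001 ] -7.364960112710663e-05
[175 169 172 172 174 171 168 176 174 172 173 183 184 162 230 255 254 255
 255 255 255 255 255 255 255 255 255 255 255 255 255 255 255 255 255 255
 255 245 174 159 189 190 191 182 177 174 234 255 224 169 177 180 183 179
 179 182 179 177 187 216]
0.34 theta(mod tooth) 0.053 [230.5 255.6]
0.38 theta(mod tooth) 0.013 [223.5 248.6]
0.42 theta(mod tooth) -0.027 [216.5 241.6]
0.46 theta(mod tooth) -0.067 [209.6 234.5]
0.5 theta(mod tooth) -0.107 [202.9 227.4]
0.54 theta(mod tooth) -0.147 [196.3 220.4]
0.58 theta(mod tooth) -0.187 [189.8 213.5]
```

```bash
python3 -m pendant '[[0.003,0,0,0,0,0,0],[0.003,0,-0.02,0,0,0,0],[0.003,0,-0.05,0,0,0,0],[0.003,0,-0.09,0,0,0,0],[0.003,0,-0.12,0,0,0,0],[0.003,0,-0.15,0,0,0,0],[0.03,0.03,-0.15,0,0,0,0],[0.06,0.06,-0.15,0,0,0,0]]'
python3 -m pendant '[[0.03,0.03,0,0,0,0,0],[0.05,0.07,0,0,0,0,0],[0.07,0.11,0,0,0,0,0],[0.08,0.15,0,0,0,0,0],[0.08,0.19,0,0,0,0,0],[0.08,0.23,0,0,0,0,0],[0.08,0.25,0,0,0,0,0],[0.08,0.25,0,0,0,0,0]]'
python3 - <<'E'
from h import *
need(0,0,0)
c=ctrl.capture("top");im=c["color"];cv2.imwrite("pics/t4.png",np.hstack([cv2.resize(im[70:250,340:470],None,fx=3,fy=3,interpolation=2),cv2.resize(im[70:310,120:300],(405,540))]))
d=ctrl.capture("side")["color"];cv2.imwrite("pics/s4.png",d)
E
```

```text
clock: 7.47
eef_pos: [0.5134, -0.1646, 0.2847]
ee_rot: [0.003, -0.046, 0.999, -0.001]
force: [0.0, 1.3, 0.2]
finger_gap: -0.0001
clock: 8.13
eef_pos: [0.4081, 0.0819, 0.2826]
ee_rot: [0.001, -0.049, 0.999, 0.002]
force: [0.0, 0.5, 0.6]
finger_gap: -0.0001
t 8.13 local [-0.1373  0.315   0.1206] F [0.1 0.5 0.6] shift [-0.1356 -0.316   0.1199] rot [0.0031 0.0019 0.0046] -0.00014756870546632565
```

View pics/t4.png

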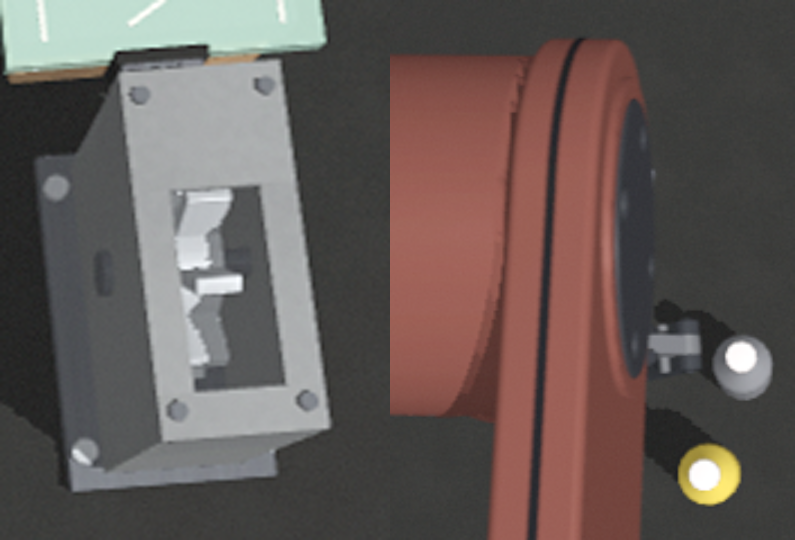

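View pics/s4.png

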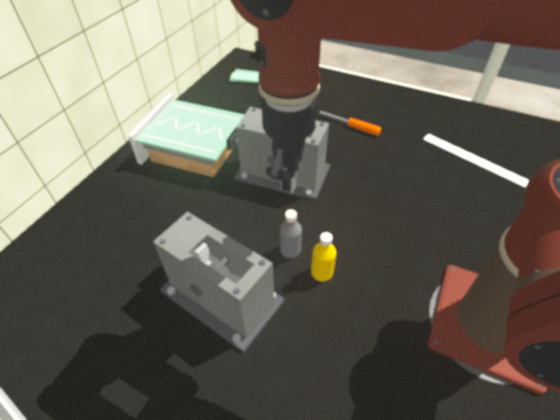

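The top crop shows the wheel's rear tooth at (219,283), slightly ahead of its start at (219,288), and the black pad now out at the glass edge near (165,58). The bottle stands at the same pixel in the side view (290,235), and the other housing is unchanged.

```bash
python3 -c "
from plant import ctrl
print(ctrl.sign_off())"
```

```text
the job is handed in; nothing more can be done
None
```

The star wheel under the slot facing the glass has been advanced two teeth towards the glass, in two separate pushes, and the job is handed in. The fingers came out of the slot after each push.

- **Wheel angle:** by the wrist camera it went from about -0.06 rad to 0.72 after the first push and 1.52 after the second. That is about 1.58 rad in total, against 1.57 for two teeth. I read the last angle with the fingers still in the slot. The top view after withdrawal agrees: the teeth are back in almost the same places, slightly ahead.
- **Pad:** it now shows at the glass edge.
- **Limits:** the wrist force I read at the end of each move stayed under about 8 N. The clock was at about 8 s, well inside the 38 s limit.
- **Left alone:** I never went near the other adjuster's slot. In the last side view its housing looked unchanged, and the bottle was still standing where it was. The arm hid that housing in the last top view, so I did not re-measure its wheel.
- **Disagreement:** the measured TCP position strayed a few millimetres from what I commanded during the moves. I corrected this from the readings, and the push depth was set from the camera angle.

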